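Line up the stall's bottles by height

TASK

Dress the display board: stand the four loose amber bottles in a row in order of height, one upright in the middle of each coloured disc, the tallest next to the yellow price card and each one shorter going away from it. Set them down without dropping them or knocking any over, and leave the pot with the ladle where it is.

Things in the scene. Friction and masses are not known exactly. Their poses are not given: they have to be found in the camera images.
- bottle_165: the tallest of four amber glass bottles with yellow screw caps, standing upright and loose: 165 mm tall, round body 68 mm across, tapering to a 26 mm neck and a cap 33 mm across that takes up the top 26 mm (grip it there from above); about 360 g. Origin: centre of its underside, z up.
- bottle_140: the second tallest of four amber glass bottles with yellow screw caps, standing upright and loose: 140 mm tall, round body 62 mm across, tapering to a 26 mm neck and a cap 33 mm across that takes up the top 26 mm (grip it there from above); about 270 g. Origin: centre of its underside, z up.
- bottle_115: the second shortest of four amber glass bottles with yellow screw caps, standing upright and loose: 115 mm tall, round body 56 mm across, tapering to a 26 mm neck and a cap 33 mm across that takes up the top 26 mm (grip it there from above); about 190 g. Origin: centre of its underside, z up.
- bottle_90: the shortest of four amber glass bottles with yellow screw caps, standing upright and loose: 90 mm tall, round body 50 mm across, tapering to a 26 mm neck and a cap 33 mm across that takes up the top 26 mm (grip it there from above); about 130 g. Origin: centre of its underside, z up.
- disc_red: the red one of four fixed round discs, 76 mm across and 4 mm thick, that lie in one straight row, 90 mm centre to centre, on a fixed brown wooden board 20 mm high, 90 mm deep and 470 mm long. The colours come in any order and mean nothing; only the disc's place in the row counts. Origin: centre of its underside (on the board, 20 mm above the table), so bottles stand 4 mm above it.
- disc_blue: the blue one of four fixed round discs, 76 mm across and 4 mm thick, that lie in one straight row, 90 mm centre to centre, on a fixed brown wooden board 20 mm high, 90 mm deep and 470 mm long. The colours come in any order and mean nothing; only the disc's place in the row counts. Origin: centre of its underside (on the board, 20 mm above the table), so bottles stand 4 mm above it.
- disc_green: the green one of four fixed round discs, 76 mm across and 4 mm thick, that lie in one straight row, 90 mm centre to centre, on a fixed brown wooden board 20 mm high, 90 mm deep and 470 mm long. The colours come in any order and mean nothing; only the disc's place in the row counts. Origin: centre of its underside (on the board, 20 mm above the table), so bottles stand 4 mm above it.
- disc_white: the white one of four fixed round discs, 76 mm across and 4 mm thick, that lie in one straight row, 90 mm centre to centre, on a fixed brown wooden board 20 mm high, 90 mm deep and 470 mm long. The colours come in any order and mean nothing; only the disc's place in the row counts. Origin: centre of its underside (on the board, 20 mm above the table), so bottles stand 4 mm above it.
- price_card: small fixed holder with a slanted blank yellow price card, about 64 mm wide and 55 mm high, on the board just beyond one end of the row of discs, in line with them, 75 mm from the centre of the nearest disc; it may be at either end. A plain dark steel end stop about 50 mm high stands likewise at the other end. Origin: centre of its underside, on the board.
- pot: grey open pot 80 mm across and 80 mm high with a little ladle in it that reaches 118 mm up, standing loose among the bottles; to be left where it is. Low loose clutter under 25 mm high (pen, tags, opener, tape) lies between the bottles and the pot. Origin: centre of its underside.
Mind the look-alikes: they are no part of the job. What is shaped like the bottle_165 but green is not meant.

How it is judged:
By the outcome, as a careful person would: the job done as asked, in the order asked, and still so for the second after the job is handed in, with the robot touching nothing.
It also fails if it takes over 106 s, if anything falls off the work surface, if the arm or the gripper's body presses on something with over 40 N, if the wrist force passes 120 N, or if a joint passes its speed limit or range.

ROBOT

A 6-joint arm with a two-finger parallel gripper is mounted at the origin on the work surface. World frame = base frame: x ahead of the robot, y to its left, z up, the work surface at z = 0. Lengths are in m, angles in rad, forces in N, time in s.
With the tool pointing down it reaches from about 0.425 to 0.95 m from the base axis. Payload 14.7 kg.
Tool frame: the origin (TCP) lies between the finger pads; the fingertips stand 22 mm ahead of it and the grasp point (between the pads) lies 3 mm ahead of it (manip.tips_ahead is the z of the fingertips in the tool frame, in m); z points along the fingers, y is the direction in which the jaws open and shut (so a half turn about z gives the same grasp; the last joint's range is limited). The gripper opens to 85 mm and grips with 20 to 120 N. Pads are 22 mm wide; open, the fingers measure 114 mm over their backs; the gripper's body (76 mm by 85 mm) begins 54 mm behind the grasp point. The pads swing forward as they close: fully open they stand 13 mm farther back than shut.
Start: joints at [1.199, 0.48, 1.596, -0, 1.065, -0.047], TCP at [0.207, 0.616, 0.253] pointing down, gripper open.
Joint ranges: [-2.75, 2.75], [-0.82, 2.05], [0.23, 2.67], [-1.56, 4.7], [0.09, 2.69], [-2.92, 2.92]. Speed limits (rad/s): [1.89, 1.89, 2.39, 3.01, 3.01, 3.01].

INTERFACE

Orientations are given as a 3x3 rotation matrix whose columns are the frame's x, y, z axes.
In Python, from bench import manip, optics, order, models gives the robot as it stands. The module is installed in compiled form; this text tells all that it offers.
- The arm moves only by the tool play_rows, never from a script. Its arguments are lists of equal length, an entry for each row: "travel": the shift along the tool's x, y, z in m, a list of three; "delta_rot": the turn, a rotation vector about the tool's x, y, z in rad, a list of three; "jaw": the opening, from -1 (shut) to 1 (fully open), so that 0 is half open. In form: {"travel": [[dx, dy, dz], ...], "delta_rot": [[ax, ay, az], ...], "jaw": [jaw, ...]}. A call has 1 to 10 rows; each row shifts and turns the commanded pose from where the row before left it, along the tool's axes as they then stand; what a row does not reach is not made up. A row lasts 1/8 s, in which the tool goes at most 62.5 mm and 10.7 degrees, less where a joint would pass 70% of its speed; a pose out of reach is approached as far as the arm can. A call with a gripper value outside its range is refused whole. The fingers move at their own pace and stop on an object; "squeeze" is the grip in N (left out, the last holds). Time passes only in rows, so rows that do not move let the fingers close. It gives the time, the measured TCP pose, the force and the opening at its end, in the units of the state.
- manip.observe(): the state, without advancing time (a new reading comes with each control period).
- optics.read_camera(name): name is "side" or "top"; returns a dict with "image" (384x512x3 uint8, red, green, blue), "depth" (384x512 float32, m along the optical axis (not along the pixel's ray), 0 where there is no reading), "fovy" (degrees; the focal length in pixels is half the picture's height over the tangent of half this angle, whatever the lens; pixels are square), "cx", "cy" (the principal point, pixels), "dist_coeffs" ([k1, k2, p1, p2, k3] as OpenCV has them; the pictures are not rectified), "eye" and "rotation" of the camera in the world. Camera axes: x right, y down, z forward; pixel columns grow to the right and rows downward; lengths in m; the calibration is good to about 2 mm. A picture is of the moment at which its call begins.
- order.close_job(): hands the job in, once; it reports no verdict.
Trained networks look in a picture, given as the dict that the camera call returned (one of the last four; its "shot" number tells which), for a name from the list of things; names that differ only in an ending like _2 or _b are one class to them, and where a whole thing is asked for, a point or a joint stands for the part that bears it (a point fixed in the world has none). Each returns a list of dicts, best first, with "p" (0 to 1); they miss things now and then, are a little off and sometimes report something else, mostly with a low value. They report only what shows in the picture. A call takes as long as a camera call. They do not tell look-alikes from the thing itself.
- models.recognise(name, picture): "point" ([x, y, z] in m, in the coordinates of the camera as it stood for that picture, good to about 4 mm: the middle of the surface that is visible of it).
- models.masks_of(name, picture): "pixels" (384x512 bool, what is visible of it).
The state is a dict: "clock": time; "qpos": joint angles; "dq": joint speeds; "effort": joint torques, N m; "tcp_pos": TCP position; "tcp_rot": TCP orientation; "contact_force": force on the tool from outside, world axes, zero at the start; "moment": the same for the moment, N m; "grip_width": finger opening in m.
Only numpy, scipy, OpenCV 4.12 (cv2) and the standard library are available. Lean on these libraries where they do the work, as an engineer would, in place of code of your own. Each camera call takes 0.05 s, during which the arm holds its last target.

## Working session

There is one attempt and no reset: what is moved stays moved. The work goes in short steps, Python scripts to look and compute and a tool call to move; the robot and the scene stay as the last step left them, time stands still between calls to the robot, and variables do not carry over. Pictures are saved under pics/ and viewed, and the job is handed in when it is done.

Besides the shell and the picture viewer there is one more tool, called after "Request:" as name(argument=value, ...) on one line, values as JSON. play_rows: Moves the arm, as the interface text tells. Its arguments: {"type":"object","properties":{"travel":{"type":"array"},"delta_rot":{"type":"array"},"jaw":{"type":"array"},"squeeze":{"type":"number"}},"required":["travel","delta_rot","jaw"]}

```bash
mkdir -p pics; cat > h.py <<'E'
import numpy as np, cv2
from bench import manip, optics, order, models
def K(c):
    h=c["image"].shape[0]; f=h/2/np.tan(np.radians(c["fovy"])/2)
    return np.array([[f,0,c["cx"]],[0,f,c["cy"]],[0,0,1.]])
def pts(c):
    h,w=c["depth"].shape
    u,v=np.meshgrid(np.arange(w),np.arange(h))
    n=cv2.undistortPoints(np.stack([u,v],-1).reshape(-1,1,2).astype(float),K(c),np.array(c["dist_coeffs"])).reshape(h,w,2)
    d=c["depth"][...,None]
    P=np.concatenate([n*d,d],-1)
    return P@np.array(c["rotation"]).T+np.array(c["eye"])
def save(c,n,box=None,s=1.5):
    im=c["image"][...,::-1]
    if box: im=im[box[1]:box[3],box[0]:box[2]]
    cv2.imwrite("pics/"+n,cv2.resize(im,None,fx=s,fy=s,interpolation=cv2.INTER_CUBIC))
E
python3 - <<'E'
from h import *
import pickle
for n in("top","side"):
    c=optics.read_camera(n); save(c,n+"0.png"); print(n,c["eye"],c["rotation"],c["fovy"]); pickle.dump(c,open(n+".pkl","wb"))
print(manip.observe())
E
```

```text
top [0.39353766 0.01051964 0.95629839] [[ 0.0034806  -0.99440929  0.10553694]
 [-0.99992027 -0.00474195 -0.01170322]
 [ 0.01213824 -0.10548779 -0.99434651]] 51.378709864019676
side [ 0.15258941 -0.78892405  0.81356706] [[ 0.92542289 -0.25068203  0.28416719]
 [-0.37871421 -0.63749968  0.67094687]
 [ 0.01296217 -0.72852775 -0.68489364]] 44.30583082842594
{'clock': 0.1, 'qpos': array([ 1.19939240e+00,  4.80788456e-01,  1.59679274e+00,  5.46138583e-05,
        1.06511107e+00, -4.66069432e-02]), 'dq': array([-0.00187736, -0.00251357, -0.00222308, -0.00078321, -0.00037417,
       -0.00179012]), 'effort': array([ 3.30120984e-04, -9.52267241e+01, -4.31036031e+01, -2.04363896e-04,
        5.65593102e-03, -3.56458202e-05]), 'tcp_pos': array([0.20727091, 0.61570916, 0.25273077]), 'tcp_rot': array([[-9.47707060e-01,  3.19141241e-01, -4.43597141e-04],
       [ 3.19141534e-01,  9.47706530e-01, -1.00730071e-03],
       [ 9.89287078e-05, -1.09619627e-03, -9.99999394e-01]]), 'contact_force': array([ 0.04488654,  0.55315226, -0.44717838]), 'moment': array([-0.0026262 ,  0.0223384 , -0.01143988]), 'grip_width': 0.0852226669789833}
```

View pics/top0.png

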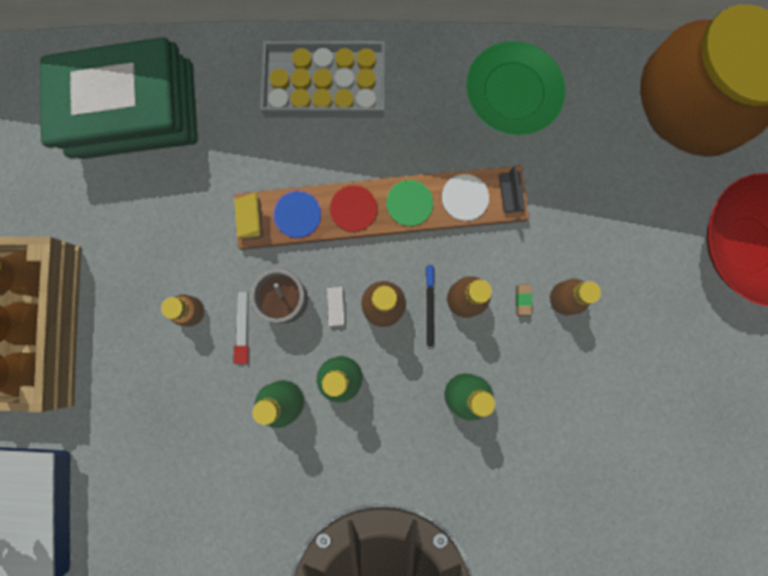

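View pics/side0.png

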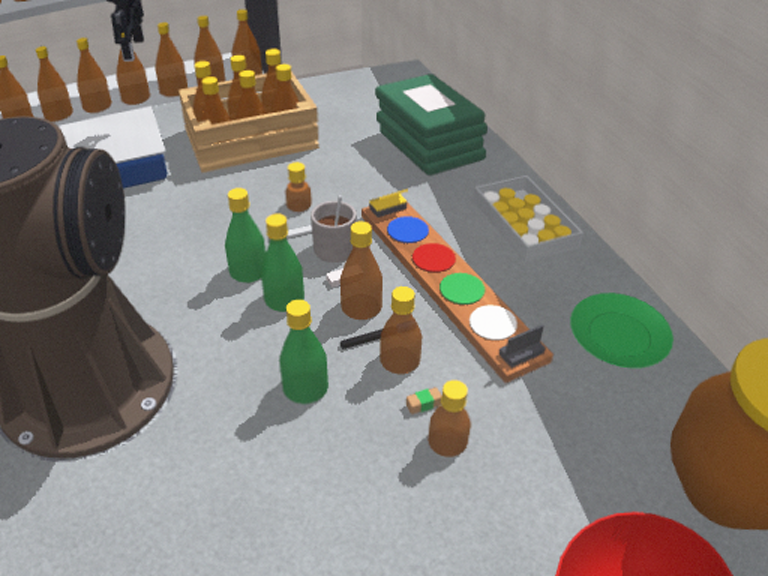

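The four loose amber bottles are in the top view (768-wide) at about (385,300), (475,293), (580,293) and (180,308). The look-alikes are:
- three green bottles at (265,412), (335,383) and (482,403)
- the crate bottles at (20,330)
- the shelf bottles (side view, upper left)
- the big jar at (740,60)

The price card is at (247,215), so the order outward from it is blue, red, green, white.

```bash
python3 - <<'E'
from h import *
import pickle
from scipy.optimize import least_squares
def fitc(p,r):
    f=lambda q: np.hypot(p[:,0]-q[0],p[:,1]-q[1])-r
    return least_squares(f,p[:,:2].mean(0),loss='soft_l1',f_scale=.002).x
for n in("top","side"):
    c=pickle.load(open(n+".pkl","rb")); P=pts(c)
    hsv=cv2.cvtColor(c["image"],cv2.COLOR_RGB2HSV)
    H,S,V=cv2.split(hsv)
    m=((H>20)&(H<34)&(S>150)&(V>90)&(c["depth"]>0)).astype(np.uint8)
    k,l,st,ce=cv2.connectedComponentsWithStats(m)
    for i in range(1,k):
        if st[i,4]<40: continue
        q=P[l==i]; zt=np.percentile(q[:,2],97)
        t=q[q[:,2]>zt-.004]
        print(n,"cap",(ce[i]*1.5).round(),st[i,4],"ztop%.3f"%zt,"topmid",((t.min(0)+t.max(0))/2).round(4)[:2],t.mean(0)[:2].round(4),len(t))
    # discs: height 24mm
    for nm,mm in dict(blue=(H>105)&(H<128)&(S>120),red=((H<5)|(H>174))&(S>170),green=(H>50)&(H<75)&(S>110),white=(S<25)&(V>170)).items():
        mm=(mm&(abs(P[...,2]-.024)<.006)&(P[...,0]>.4)&(P[...,0]<.75)&(abs(P[...,1])<.3)).astype(np.uint8)
        k,l,st,ce=cv2.connectedComponentsWithStats(mm)
        if k<2: continue
        i=1+np.argmax(st[1:,4]); q=P[l==i]
        print(n,nm,(ce[i]*1.5).round(),st[i,4],q.mean(0).round(4),((q.min(0)+q.max(0))/2).round(4),np.ptp(q,0).round(3))
    for nm in ["pot"]:
        r=models.recognise
    q=P[(P[...,2]>.07)&(P[...,2]<.13)&(P[...,0]>.3)&(P[...,0]<.56)&(abs(P[...,1])<.35)&(S<60)]
    print(n,"potlike",q.mean(0),q.min(0),q.max(0))
E
```

```text
top cap [740.  51.] 2185 ztop0.222 topmid [ 0.7993 -0.4952] [ 0.8003 -0.4961] 1920
top cap [300.  78.] 354 ztop0.027 topmid [0.8304 0.1378] [0.83   0.1382] 245
top cap [344.  58.] 111 ztop0.027 topmid [0.8663 0.067 ] [0.8656 0.0669] 78
top cap [366.  68.] 231 ztop0.027 topmid [0.8477 0.0307] [0.8465 0.0303] 153
top cap [279.  78.] 106 ztop0.027 topmid [0.8304 0.1743] [0.829  0.1729] 82
top cap [322.  87.] 227 ztop0.027 topmid [0.8132 0.1019] [0.8137 0.1019] 166
top cap [343.  98.] 106 ztop0.027 topmid [0.7947 0.066 ] [0.7935 0.0666] 69
top cap [247. 215.] 374 ztop0.067 topmid [0.5936 0.1959] [0.5944 0.1962] 58
top cap [478. 291.] 189 ztop0.142 topmid [ 0.4677 -0.131 ] [ 0.4681 -0.1307] 151
top cap [588. 292.] 157 ztop0.117 topmid [ 0.4683 -0.2943] [ 0.4693 -0.2937] 119
top cap [384. 297.] 221 ztop0.167 topmid [0.4569 0.0014] [0.4568 0.0008] 182
top cap [172. 307.] 140 ztop0.093 topmid [0.4458 0.3101] [0.4461 0.3103] 105
top cap [334. 383.] 211 ztop0.167 topmid [0.3432 0.0658] [0.3429 0.0662] 173
top cap [481. 403.] 205 ztop0.167 topmid [ 0.3169 -0.1294] [ 0.3175 -0.1295] 159
top cap 
[... 1775 characters left out ...]
42 -0.1321] [ 0.3143 -0.1324] 147
side cap [752. 381.] 1098 ztop0.222 topmid [ 0.7692 -0.4959] [ 0.7584 -0.4881] 807
side cap [453. 396.] 285 ztop0.117 topmid [ 0.4676 -0.2988] [ 0.4671 -0.299 ] 156
side blue [407. 229.] 364 [0.597  0.1339 0.025 ] [0.5982 0.1343 0.0244] [0.073 0.076 0.011]
side red [433. 257.] 416 [0.6076 0.0455 0.0248] [0.6079 0.0473 0.0245] [0.073 0.079 0.01 ]
side green [462. 288.] 478 [ 0.6171 -0.044   0.0248] [ 0.618  -0.0433  0.0241] [0.075 0.077 0.009]
side white [492. 322.] 541 [ 0.6268 -0.1331  0.0245] [ 0.6273 -0.1328  0.0246] [0.072 0.075 0.01 ]
side potlike [0.45646721 0.14536078 0.08142424] [ 0.30238653 -0.30984412  0.07014224] [0.50241893 0.30903874 0.12899474]
```

```bash
python3 - <<'E'
from h import *
import pickle
c=pickle.load(open("top.pkl","rb")); save(c,"crop.png",(90,100,420,290),2.4)
E
```

```text
(no output)
```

View pics/crop.png

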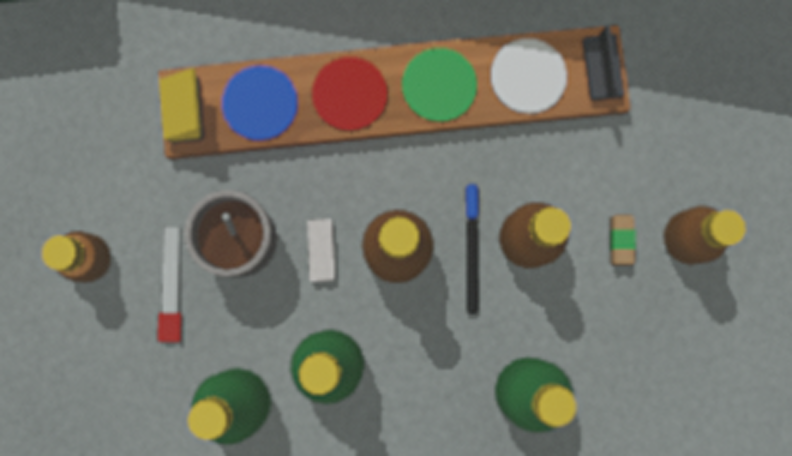

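The crop confirms the choice. All four loose bottles are amber, with measured tops of 0.167, 0.142, 0.117 and 0.093 m; the three at the front are green. I'll start with the shortest, going to white, and first square the tool to the world axes.

Request:
play_rows(travel=[[0,0,0],[0,0,0],[-0.03,-0.0384,0],[-0.03,-0.0384,0],[-0.03,-0.0384,0],[-0.03,-0.0384,0],[-0.03,-0.0384,0],[-0.03,-0.0384,0],[-0.03,-0.0384,0],[-0.03,-0.0384,0]], delta_rot=[[0,0,-0.1624],[0,0,-0.1624],[0,0,0],[0,0,0],[0,0,0],[0,0,0],[0,0,0],[0,0,0],[0,0,0],[0,0,0]], jaw=[1,1,1,1,1,1,1,1,1,1], squeeze=40)

```text
clock: 1.35
tcp_pos: [0.4481, 0.3074, 0.2531]
tcp_rot: [[-1.0, -0.0, -0.0], [-0.0, 1.0, -0.0], [0.0, -0.0, -1.0]]
contact_force: [1.0, 1.2, 0.5]
grip_width: 0.0855
```

Request:
play_rows(travel=[[0.003,0.001,0.03],[0,0,0.04],[0,0,0.04],[0,0,0.03],[0,0,0.02],[0,0,0.01]], delta_rot=[[0,0,0],[0,0,0],[0,0,0],[0,0,0],[0,0,0],[0,0,0]], jaw=[1,1,1,1,1,1])

```text
clock: 2.1
tcp_pos: [0.4439, 0.3095, 0.0821]
tcp_rot: [[-1.0, -0.0, -0.001], [-0.0, 1.0, -0.001], [0.001, -0.001, -1.0]]
contact_force: [0.2, 0.9, 0.4]
grip_width: 0.0856
```

```bash
python3 - <<'E'
from h import *
c=optics.read_camera("side"); save(c,"s1.png",(120,60,300,200),4)
print(manip.observe()["tcp_pos"])
E
```

```text
[0.44373084 0.30939477 0.08159624]
```

View pics/s1.png

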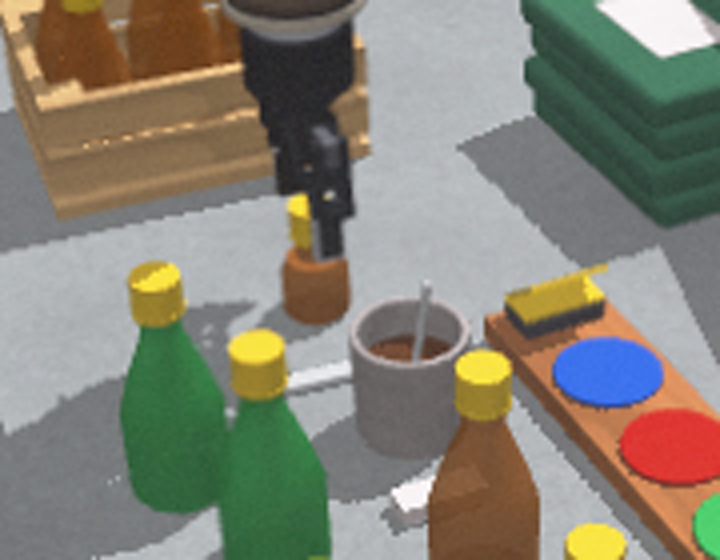

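The open fingers straddle the short amber bottle's cap, at about (315,220) in the crop. Closing now.

Request:
play_rows(travel=[[0,0,0],[0,0,0],[0,0,0],[0,0,0],[0,0,0],[0,0,0]], delta_rot=[[0,0,0],[0,0,0],[0,0,0],[0,0,0],[0,0,0],[0,0,0]], jaw=[-1,-1,-1,-1,-1,-1], squeeze=40)

```text
clock: 2.9
tcp_pos: [0.4448, 0.3101, 0.0841]
tcp_rot: [[-1.0, -0.0, 0.001], [-0.0, 1.0, 0.001], [-0.001, 0.001, -1.0]]
contact_force: [-0.3, 0.4, 6.5]
grip_width: 0.0307
```

Request:
play_rows(travel=[[0,0,-0.01],[0,0,-0.02],[0,0,-0.03],[0,0,-0.03],[0,0,-0.03],[0,0,0]], delta_rot=[[0,0,0],[0,0,0],[0,0,0],[0,0,0],[0,0,0],[0,0,0]], jaw=[-1,-1,-1,-1,-1,-1])

```text
clock: 3.65
tcp_pos: [0.4455, 0.3105, 0.2061]
tcp_rot: [[-1.0, -0.0, 0.004], [-0.0, 1.0, 0.002], [-0.004, 0.002, -1.0]]
contact_force: [0.4, 0.2, -1.3]
grip_width: 0.0306
```

```bash
python3 - <<'E'
from h import *
c=optics.read_camera("side"); save(c,"s2.png",(120,20,300,200),4)
print(manip.observe()["tcp_pos"],manip.observe()["grip_width"],manip.observe()["contact_force"])
P=pts(c);H,S,V=cv2.split(cv2.cvtColor(c["image"],cv2.COLOR_RGB2HSV))
m=(H<17)&(S>100)&(abs(P[...,0]-.445)<.04)&(abs(P[...,1]-.31)<.05)&(P[...,2]>.08)
q=P[m];print(len(q),q.min(0),q.max(0),q.mean(0))
E
```

```text
[0.44477552 0.31004262 0.20459906] 0.0306795402741278 [-0.47487733 -0.38770552 -0.74137903]
335 [0.42026094 0.26119888 0.12420743] [0.47028871 0.35793294 0.262892  ] [0.44047657 0.29606685 0.15697958]
```

View pics/s2.png

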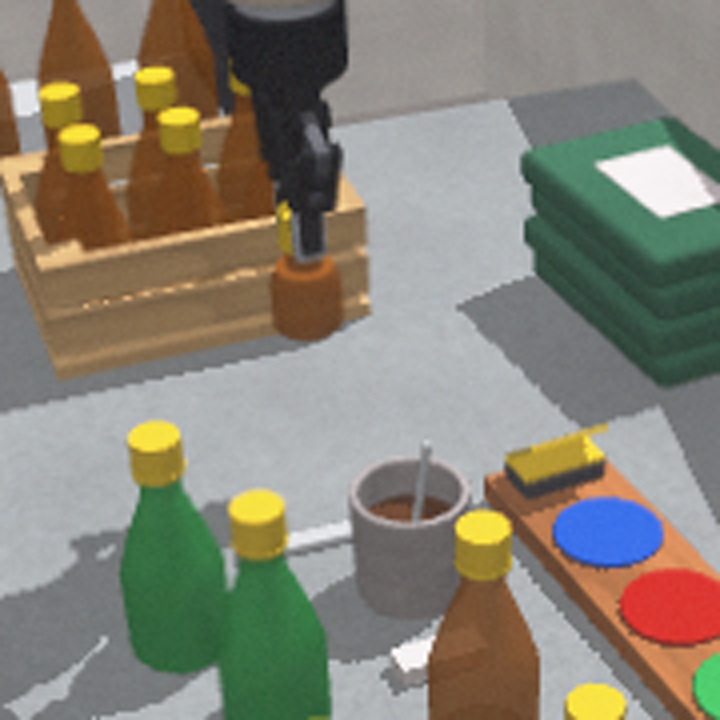

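Held upright. Carrying it to the white disc.

Request:
play_rows(travel=[[-0.005,-0.014,-0.04],[-0.02,-0.046,0],[-0.02,-0.05,0],[-0.02,-0.05,0],[-0.022,-0.055,0],[-0.022,-0.055,0],[-0.022,-0.05,0],[-0.022,-0.05,0],[-0.02,-0.045,0],[-0.01,-0.025,0.02]], delta_rot=[[0,0,0],[0,0,0],[0,0,0],[0,0,0],[0,0,0],[0,0,0],[0,0,0],[0,0,0],[0,0,0],[0,0,0]], jaw=[-1,-1,-1,-1,-1,-1,-1,-1,-1,-1])

```text
clock: 4.95
tcp_pos: [0.6285, -0.1328, 0.2231]
tcp_rot: [[-1.0, 0.002, 0.001], [0.002, 1.0, -0.001], [-0.001, -0.001, -1.0]]
contact_force: [0.1, 0.2, -2.0]
grip_width: 0.0305
```

Request:
play_rows(travel=[[0,0,0.04],[0,0,0]], delta_rot=[[0,0,0],[0,0,0]], jaw=[-1,-1])

```text
clock: 5.2
tcp_pos: [0.6249, -0.1299, 0.1798]
tcp_rot: [[-1.0, 0.001, -0.007], [0.001, 1.0, 0.002], [0.007, 0.002, -1.0]]
contact_force: [-0.4, 1.3, -0.8]
grip_width: 0.0307
```

Request:
play_rows(travel=[[0,0,0.03],[0,0,0.02],[0,0,0],[0,0,0]], delta_rot=[[0,0,0],[0,0,0],[0,0,0],[0,0,0]], jaw=[-1,-1,-1,-1])

```text
clock: 5.7
tcp_pos: [0.6281, -0.1301, 0.1347]
tcp_rot: [[-1.0, -0.0, 0.001], [-0.0, 1.0, -0.0], [-0.001, -0.0, -1.0]]
contact_force: [0.8, -0.5, -0.9]
grip_width: 0.0308
```

```bash
python3 - <<'E'
from h import *
c=optics.read_camera("side"); save(c,"s3.png",(250,130,400,260),5)
for i in range(4): o=manip.observe(); print(o["tcp_pos"],o["contact_force"])
E
```

```text
[ 0.62815691 -0.1301519   0.13484033] [-0.24527817 -0.78849014 -1.21553814]
[ 0.62815691 -0.1301519   0.13484033] [-0.24527817 -0.78849014 -1.21553814]
[ 0.62815691 -0.1301519   0.13484033] [-0.24527817 -0.78849014 -1.21553814]
[ 0.62815691 -0.1301519   0.13484033] [-0.24527817 -0.78849014 -1.21553814]
```

View pics/s3.png

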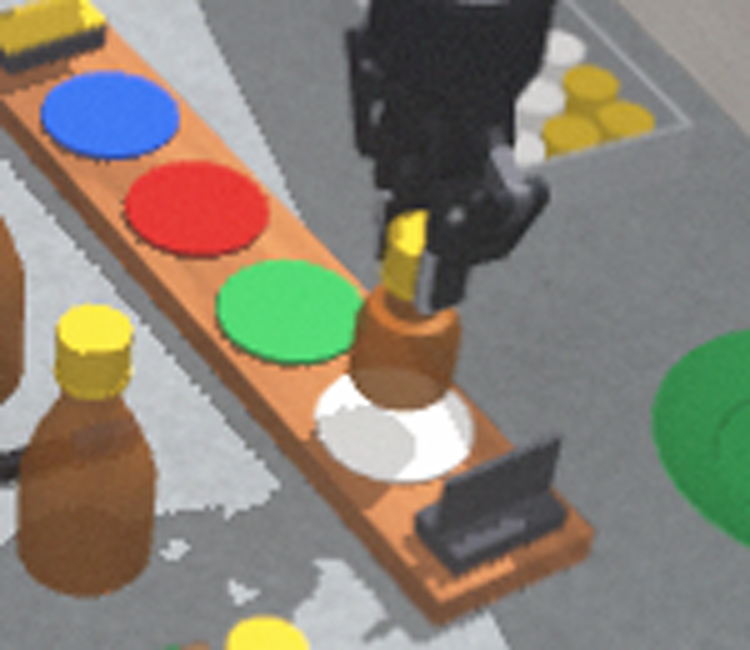

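The bottle hangs upright about 26 mm above the white disc. Lowering it.

Request:
play_rows(travel=[[0,0,0.012],[0,0,0.008],[0,0,0.004],[0,0,0.002],[0,0,0.001],[0,0,0]], delta_rot=[[0,0,0],[0,0,0],[0,0,0],[0,0,0],[0,0,0],[0,0,0]], jaw=[-1,-1,-1,-1,-1,-1])

```text
clock: 6.5
tcp_pos: [0.6277, -0.1301, 0.1081]
tcp_rot: [[-1.0, -0.0, 0.001], [-0.0, 1.0, -0.0], [-0.001, -0.0, -1.0]]
contact_force: [-8.1, 3.6, 28.7]
grip_width: 0.0309
```

Request:
play_rows(travel=[[0,0,-0.0007],[0,0,0],[0,0,0],[0,0,0],[0,0,0]], delta_rot=[[0,0,0],[0,0,0],[0,0,0],[0,0,0],[0,0,0]], jaw=[-1,-0.5,0,0.3,0.6])

```text
clock: 7.12
tcp_pos: [0.6274, -0.1302, 0.1068]
tcp_rot: [[-1.0, 0.0, -0.0], [0.0, 1.0, 0.0], [0.0, 0.0, -1.0]]
contact_force: [-0.5, -0.0, 0.7]
grip_width: 0.0683
```

Request:
play_rows(travel=[[0,0,-0.01],[0,0,-0.04],[0,0,-0.06],[0,0,-0.04],[0,0,0]], delta_rot=[[0,0,0],[0,0,0],[0,0,0],[0,0,0],[0,0,0]], jaw=[0.7,0.8,1,1,1])

```text
clock: 7.75
tcp_pos: [0.6291, -0.1306, 0.2613]
tcp_rot: [[-1.0, -0.0, 0.006], [-0.0, 1.0, -0.002], [-0.006, -0.002, -1.0]]
contact_force: [-0.3, -0.5, -0.7]
grip_width: 0.0856
```

```bash
cat >> h.py <<'E'
def caps(names=("top","side")):
  for n in names:
    c=optics.read_camera(n); P=pts(c)
    H,S,V=cv2.split(cv2.cvtColor(c["image"],cv2.COLOR_RGB2HSV))
    m=((H>20)&(H<34)&(S>150)&(V>90)&(c["depth"]>0)&(P[...,0]<.68)&(abs(P[...,1])<.4)&(P[...,2]>.07)).astype(np.uint8)
    k,l,st,ce=cv2.connectedComponentsWithStats(m)
    for i in range(1,k):
        if st[i,4]<40: continue
        q=P[l==i]; zt=np.percentile(q[:,2],97)
        t=q[q[:,2]>zt-.004]
        print(n,"cap",ce[i].round(),"ztop%.3f"%zt,((t.min(0)+t.max(0))/2).round(4)[:2],t.mean(0)[:2].round(4),len(t))
    save(c,n+"_%d.png"%c["shot"])
    print("saved",c["shot"])
E
python3 - <<'E'
from h import *
caps()
E
```

```text
top cap [256. 198.] ztop0.167 [0.456  0.0014] [0.4566 0.0012] 168
top cap [223. 255.] ztop0.167 [0.3432 0.0657] [0.3435 0.0659] 178
top cap [177. 274.] ztop0.168 [0.3064 0.1559] [0.306  0.1557] 42
saved 6
side cap [158. 133.] ztop0.167 [0.3029 0.1537] [0.3026 0.1533] 82
side cap [184. 151.] ztop0.168 [0.3409 0.0638] [0.3406 0.0625] 76
side cap [240. 156.] ztop0.168 [ 0.4543 -0.0026] [ 0.4538 -0.0025] 98
side cap [332. 190.] ztop0.117 [ 0.6265 -0.1313] [ 0.626 -0.131] 91
side cap [268. 200.] ztop0.143 [ 0.4663 -0.1335] [ 0.4659 -0.1348] 119
side cap [199. 209.] ztop0.167 [ 0.3139 -0.1317] [ 0.3142 -0.1325] 142
side cap [302. 264.] ztop0.117 [ 0.4672 -0.299 ] [ 0.467  -0.2992] 153
saved 7
```

The side view puts the bottle within 2 mm of the white disc's centre. Next is the 115.

Request:
play_rows(travel=[[0.02,-0.021,0],[0.038,-0.0395,0],[0.038,-0.0395,0],[0.038,-0.0395,0],[0.02,-0.02,0],[0.006,-0.0065,0.02],[0,0,0.05],[0,0,0.04],[0,0,0.025],[0,0,0.0105]], delta_rot=[[0,0,0],[0,0,0],[0,0,0],[0,0,0],[0,0,0],[0,0,0],[0,0,0],[0,0,0],[0,0,0],[0,0,0]], jaw=[1,1,1,1,1,1,1,1,1,1])

```text
clock: 9.1
tcp_pos: [0.466, -0.2952, 0.1091]
tcp_rot: [[-1.0, 0.0, -0.003], [-0.0, 1.0, 0.002], [0.003, 0.002, -1.0]]
contact_force: [-0.4, -0.2, -0.1]
grip_width: 0.0851
```

Request:
play_rows(travel=[[0,0,0],[0,0,0],[0,0,0],[0,0,0],[0,0,0],[0,0,0],[0,0,0]], delta_rot=[[0,0,0],[0,0,0],[0,0,0],[0,0,0],[0,0,0],[0,0,0],[0,0,0]], jaw=[1,0,-1,-1,-1,-1,-1])

```text
clock: 9.98
tcp_pos: [0.4678, -0.2965, 0.1123]
tcp_rot: [[-1.0, 0.0, 0.001], [0.0, 1.0, -0.001], [-0.001, -0.001, -1.0]]
contact_force: [-0.1, -0.0, 6.9]
grip_width: 0.031
```

Request:
play_rows(travel=[[0,0,-0.01],[0,0,-0.03],[0,0,-0.05],[0,0,-0.05],[0,0,-0.02],[-0.012,0.02,0],[-0.03,0.05,0],[-0.03,0.05,0],[-0.03,0.05,0],[-0.03,0.05,0]], delta_rot=[[0,0,0],[0,0,0],[0,0,0],[0,0,0],[0,0,0],[0,0,0],[0,0,0],[0,0,0],[0,0,0],[0,0,0]], jaw=[-1,-1,-1,-1,-1,-1,-1,-1,-1,-1])

```text
clock: 11.22
tcp_pos: [0.6, -0.0744, 0.2723]
tcp_rot: [[-1.0, 0.0, 0.0], [0.0, 1.0, -0.0], [-0.0, -0.0, -1.0]]
contact_force: [1.0, -0.8, -1.8]
grip_width: 0.0305
```

Request:
play_rows(travel=[[-0.0187,0.0345,0],[0,0,0.03],[0,0,0.04],[0,0,0.03],[0,0,0.012],[0,0,0],[0,0,0]], delta_rot=[[0,0,0],[0,0,0],[0,0,0],[0,0,0],[0,0,0],[0,0,0],[0,0,0]], jaw=[-1,-1,-1,-1,-1,-1,-1])

```text
clock: 12.1
tcp_pos: [0.6189, -0.0418, 0.1609]
tcp_rot: [[-1.0, 0.0, 0.002], [0.0, 1.0, -0.0], [-0.002, -0.0, -1.0]]
contact_force: [0.4, -1.2, -2.1]
grip_width: 0.0306
```

```bash
python3 - <<'E'
from h import *
caps(("side",)); o=manip.observe(); print(o["tcp_pos"],o["contact_force"],o["grip_width"])
E
ls pics
```

```text
side cap [158. 133.] ztop0.167 [0.3028 0.1553] [0.3023 0.1541] 76
side cap [184. 151.] ztop0.168 [0.3402 0.0621] [0.3404 0.0617] 82
side cap [309. 150.] ztop0.166 [ 0.6139 -0.0416] [ 0.6122 -0.0394] 37
side cap [240. 156.] ztop0.168 [ 0.4532 -0.0028] [ 0.4538 -0.0027] 90
side cap [332. 190.] ztop0.117 [ 0.626  -0.1309] [ 0.626  -0.1313] 100
side cap [268. 200.] ztop0.142 [ 0.4662 -0.1334] [ 0.4658 -0.1347] 119
side cap [199. 209.] ztop0.168 [ 0.3142 -0.1326] [ 0.3144 -0.1323] 139
saved 8
[ 0.61888254 -0.0418216   0.16091001] [-0.1922508   0.1536263  -1.68682657] 0.030796612122457614
crop.png
s1.png
s2.png
s3.png
side0.png
side_7.png
side_8.png
top0.png
top_6.png
```

Request:
play_rows(travel=[[0,0,0.012],[0,0,0.007],[0,0,0.003],[0,0,0.0015],[0,0,0.001],[0,0,0]], delta_rot=[[0,0,0],[0,0,0],[0,0,0],[0,0,0],[0,0,0],[0,0,0]], jaw=[-1,-1,-1,-1,-1,-1])

```text
clock: 12.9
tcp_pos: [0.6185, -0.0417, 0.1364]
tcp_rot: [[-1.0, -0.0, 0.001], [-0.0, 1.0, -0.0], [-0.001, -0.0, -1.0]]
contact_force: [-5.6, 0.7, 18.2]
grip_width: 0.0306
```

View pics/side_8.png

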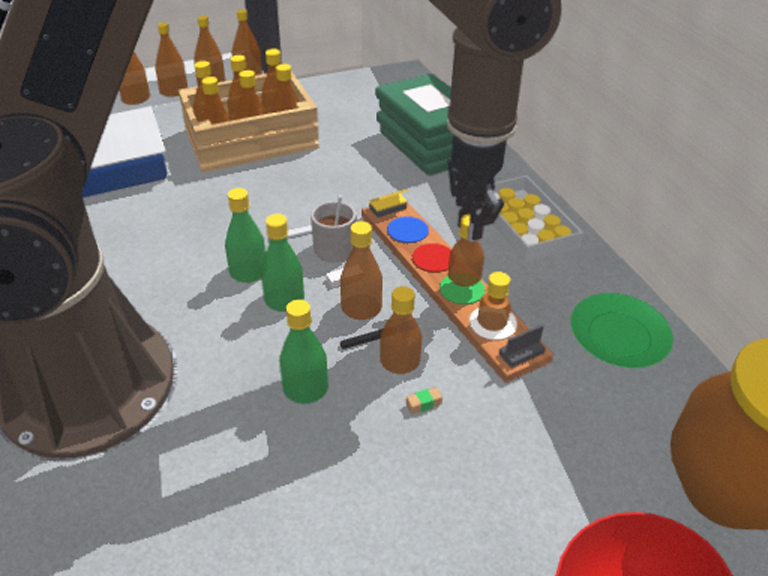

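The short bottle stands on white at (495,305), and the 115 was just above green at (465,270). It is now in contact at 18 N, so I'll release it.

Request:
play_rows(travel=[[0,0,-0.0005],[0,0,0],[0,0,0],[0,0,0],[0,0,0],[0,0,-0.01],[0,0,-0.04],[0,0,-0.06],[0,0,-0.03],[0,0,0]], delta_rot=[[0,0,0],[0,0,0],[0,0,0],[0,0,0],[0,0,0],[0,0,0],[0,0,0],[0,0,0],[0,0,0],[0,0,0]], jaw=[-1,-0.5,0,0.3,0.6,0.7,0.8,1,1,1])

```text
clock: 14.15
tcp_pos: [0.6194, -0.0418, 0.279]
tcp_rot: [[-1.0, -0.0, 0.005], [-0.0, 1.0, -0.001], [-0.005, -0.001, -1.0]]
contact_force: [0.8, -0.1, 0.0]
grip_width: 0.0854
```

Request:
play_rows(travel=[[0.0217,-0.0107,0],[0.04,-0.024,0],[0.04,-0.024,0],[0.03,-0.02,0],[0.02,-0.012,0],[0,0,0.02],[0,0,0.04],[0,0,0.04],[0,0,0.025],[0,0,0.014]], delta_rot=[[0,0,0],[0,0,0],[0,0,0],[0,0,0],[0,0,0],[0,0,0],[0,0,0],[0,0,0],[0,0,0],[0,0,0]], jaw=[1,1,1,1,1,1,1,1,1,1])

```text
clock: 15.4
tcp_pos: [0.466, -0.1322, 0.1351]
tcp_rot: [[-1.0, -0.0, -0.002], [-0.0, 1.0, 0.001], [0.002, 0.001, -1.0]]
contact_force: [0.9, -0.1, 1.3]
grip_width: 0.0856
```

Request:
play_rows(travel=[[0,0,0],[0,0,0],[0,0,0],[0,0,0],[0,0,0],[0,0,0],[0,0,0]], delta_rot=[[0,0,0],[0,0,0],[0,0,0],[0,0,0],[0,0,0],[0,0,0],[0,0,0]], jaw=[1,0,-1,-1,-1,-1,-1], squeeze=45)

```text
clock: 16.27
tcp_pos: [0.4668, -0.1326, 0.1373]
tcp_rot: [[-1.0, -0.0, 0.001], [-0.0, 1.0, -0.0], [-0.001, -0.0, -1.0]]
contact_force: [-1.4, 0.7, 9.8]
grip_width: 0.0307
```

Request:
play_rows(travel=[[0,0,-0.01],[0,0,-0.03],[0,0,-0.05],[0,0,-0.05],[0,0,-0.025],[-0.012,0.0145,0],[-0.03,0.038,0],[-0.035,0.045,0],[-0.035,0.045,0],[-0.03,0.037,0]], delta_rot=[[0,0,0],[0,0,0],[0,0,0],[0,0,0],[0,0,0],[0,0,0],[0,0,0],[0,0,0],[0,0,0],[0,0,0]], jaw=[-1,-1,-1,-1,-1,-1,-1,-1,-1,-1])

```text
clock: 17.52
tcp_pos: [0.6091, 0.0499, 0.3003]
tcp_rot: [[-1.0, -0.001, -0.002], [-0.001, 1.0, 0.0], [0.002, 0.0, -1.0]]
contact_force: [0.2, -0.3, -2.0]
grip_width: 0.0303
```

Request:
play_rows(travel=[[0,0,0],[0,0,0.03],[0,0,0.04],[0,0,0.03],[0,0,0.015],[0,0,0],[0,0,0]], delta_rot=[[0,0,0],[0,0,0],[0,0,0],[0,0,0],[0,0,0],[0,0,0],[0,0,0]], jaw=[-1,-1,-1,-1,-1,-1,-1])

```text
clock: 18.4
tcp_pos: [0.609, 0.0472, 0.1875]
tcp_rot: [[-1.0, 0.0, 0.001], [0.0, 1.0, 0.0], [-0.001, 0.0, -1.0]]
contact_force: [-0.1, -0.2, -2.4]
grip_width: 0.0303
```

```bash
python3 - <<'E'
from h import *
caps(("side",)); o=manip.observe(); print(o["tcp_pos"],o["contact_force"],o["grip_width"])
E
```

```text
side cap [289. 121.] ztop0.192 [0.6024 0.0489] [0.6016 0.0507] 32
side cap [159. 133.] ztop0.167 [0.3026 0.1542] [0.3025 0.1535] 81
side cap [184. 151.] ztop0.168 [0.3406 0.0638] [0.3408 0.0618] 84
side cap [240. 156.] ztop0.168 [ 0.4532 -0.0021] [ 0.4537 -0.0031] 98
side cap [312. 159.] ztop0.142 [ 0.6177 -0.0449] [ 0.6169 -0.045 ] 81
side cap [332. 190.] ztop0.116 [ 0.6262 -0.1301] [ 0.6261 -0.1313] 95
side cap [199. 209.] ztop0.167 [ 0.3139 -0.1317] [ 0.3139 -0.1328] 142
saved 9
[0.60908826 0.04715675 0.18771997] [ 0.56564528  0.0464076  -1.68956235] 0.030474907130663805
```

Request:
play_rows(travel=[[0,0,0.013],[0,0,0.007],[0,0,0.004],[0,0,0.0015],[0,0,0.001],[0,0,0]], delta_rot=[[0,0,0],[0,0,0],[0,0,0],[0,0,0],[0,0,0],[0,0,0]], jaw=[-1,-1,-1,-1,-1,-1])

```text
clock: 19.2
tcp_pos: [0.609, 0.0472, 0.1615]
tcp_rot: [[-1.0, -0.0, 0.002], [-0.0, 1.0, 0.0], [-0.002, 0.0, -1.0]]
contact_force: [-6.1, -0.1, 19.3]
grip_width: 0.0307
```

Request:
play_rows(travel=[[0,0,-0.0005],[0,0,0],[0,0,0],[0,0,0],[0,0,0],[0,0,-0.01],[0,0,-0.03],[0,0,-0.05],[0,0,-0.03],[0,0,0]], delta_rot=[[0,0,0],[0,0,0],[0,0,0],[0,0,0],[0,0,0],[0,0,0],[0,0,0],[0,0,0],[0,0,0],[0,0,0]], jaw=[-1,-0.5,0,0.3,0.6,0.7,0.8,1,1,1])

```text
clock: 20.45
tcp_pos: [0.6098, 0.0472, 0.2838]
tcp_rot: [[-1.0, -0.0, 0.005], [-0.0, 1.0, 0.0], [-0.005, 0.0, -1.0]]
contact_force: [-0.1, 0.5, -0.6]
grip_width: 0.0854
```

Request:
play_rows(travel=[[0.0235,-0.0077,0],[0.04,-0.0125,0],[0.045,-0.0125,0],[0.03,-0.01,0],[0.015,-0.005,0],[0,0,0.02],[0,0,0.04],[0,0,0.03],[0,0,0.02],[0,0,0.01]], delta_rot=[[0,0,0],[0,0,0],[0,0,0],[0,0,0],[0,0,0],[0,0,0],[0,0,0],[0,0,0],[0,0,0],[0,0,0]], jaw=[1,1,1,1,1,1,1,1,1,1])

```text
clock: 21.7
tcp_pos: [0.4549, -0.0005, 0.1594]
tcp_rot: [[-1.0, -0.0, -0.001], [-0.0, 1.0, 0.0], [0.001, 0.0, -1.0]]
contact_force: [-0.1, 0.4, -0.8]
grip_width: 0.0854
```

Request:
play_rows(travel=[[0,0,0],[0,0,0],[0,0,0],[0,0,0],[0,0,0],[0,0,0],[0,0,0]], delta_rot=[[0,0,0],[0,0,0],[0,0,0],[0,0,0],[0,0,0],[0,0,0],[0,0,0]], jaw=[1,0,-1,-1,-1,-1,-1], squeeze=50)

```text
clock: 22.58
tcp_pos: [0.4553, -0.0005, 0.1612]
tcp_rot: [[-1.0, -0.0, 0.001], [-0.0, 1.0, 0.0], [-0.001, 0.0, -1.0]]
contact_force: [-1.8, -0.1, 9.6]
grip_width: 0.0304
```

Request:
play_rows(travel=[[0,0,-0.01],[0,0,-0.03],[0,0,-0.05],[0,0,-0.04],[0,0,-0.015],[-0.0137,0.0135,0],[-0.03,0.028,0],[-0.035,0.034,0],[-0.035,0.034,0],[-0.03,0.027,0]], delta_rot=[[0,0,0],[0,0,0],[0,0,0],[0,0,0],[0,0,0],[0,0,0],[0,0,0],[0,0,0],[0,0,0],[0,0,0]], jaw=[-1,-1,-1,-1,-1,-1,-1,-1,-1,-1])

```text
clock: 23.82
tcp_pos: [0.5994, 0.1381, 0.3031]
tcp_rot: [[-1.0, -0.001, -0.003], [-0.001, 1.0, -0.0], [0.003, -0.0, -1.0]]
contact_force: [0.1, -0.2, -3.0]
grip_width: 0.0307
```

Request:
play_rows(travel=[[0,0,0],[0,0,0.03],[0,0,0.035],[0,0,0.02],[0,0,0.01],[0,0,0],[0,0,0]], delta_rot=[[0,0,0],[0,0,0],[0,0,0],[0,0,0],[0,0,0],[0,0,0],[0,0,0]], jaw=[-1,-1,-1,-1,-1,-1,-1])

```text
clock: 24.7
tcp_pos: [0.599, 0.136, 0.2111]
tcp_rot: [[-1.0, 0.0, 0.001], [0.0, 1.0, 0.0], [-0.001, 0.0, -1.0]]
contact_force: [-0.4, -0.4, -3.9]
grip_width: 0.0306
```

```bash
python3 - <<'E'
from h import *
caps(("side",)); o=manip.observe(); print(o["tcp_pos"],o["contact_force"],o["grip_width"])
E
```

```text
side cap [271.  96.] ztop0.218 [0.591  0.1379] [0.5899 0.1381] 25
side cap [292. 131.] ztop0.167 [0.6078 0.0447] [0.6072 0.0443] 72
side cap [158. 133.] ztop0.168 [0.3027 0.155 ] [0.302  0.1536] 74
side cap [184. 151.] ztop0.168 [0.3403 0.0634] [0.3403 0.0613] 78
side cap [312. 159.] ztop0.142 [ 0.618  -0.0434] [ 0.6178 -0.0442] 84
side cap [332. 190.] ztop0.116 [ 0.6262 -0.1311] [ 0.6257 -0.1316] 99
side cap [199. 209.] ztop0.168 [ 0.3142 -0.1325] [ 0.3145 -0.1321] 135
saved 10
[0.59909676 0.13601001 0.21131769] [ 0.07084821  0.48457352 -3.33237492] 0.030378220337817823
```

View pics/side_10.png

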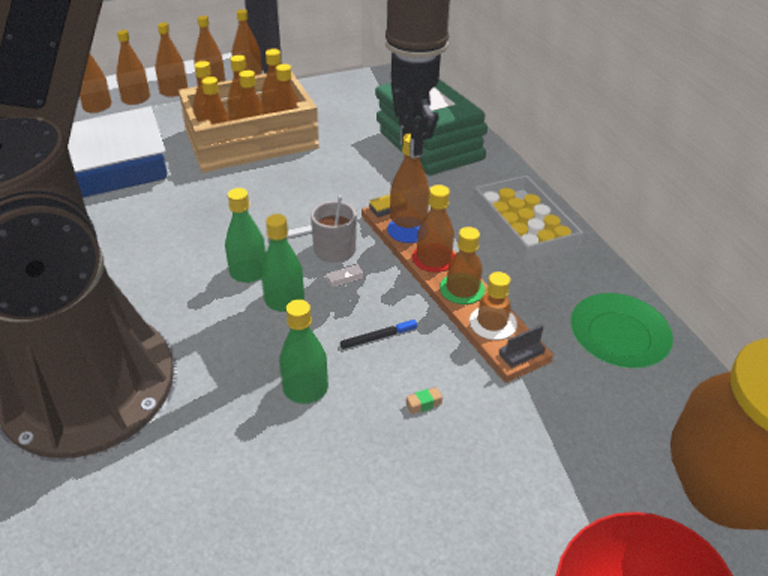

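The three placed bottles stand in order at (495,305), (465,268) and (435,232). The 165 hangs over blue at (408,195). It should touch at a TCP height of about 0.185.

Request:
play_rows(travel=[[0,0,0.013],[0,0,0.007],[0,0,0.004],[0,0,0.0015],[0,0,0.001],[0,0,0]], delta_rot=[[0,0,0],[0,0,0],[0,0,0],[0,0,0],[0,0,0],[0,0,0]], jaw=[-1,-1,-1,-1,-1,-1])

```text
clock: 25.5
tcp_pos: [0.5992, 0.136, 0.1853]
tcp_rot: [[-1.0, -0.0, 0.002], [-0.0, 1.0, 0.0], [-0.002, 0.0, -1.0]]
contact_force: [-4.4, 0.0, 12.5]
grip_width: 0.0303
```

Request:
play_rows(travel=[[0,0,0],[0,0,0],[0,0,0],[0,0,0],[0,0,0],[0,0,-0.01],[0,0,-0.03],[0,0,-0.05],[0,0,-0.03],[0,0,0]], delta_rot=[[0,0,0],[0,0,0],[0,0,0],[0,0,0],[0,0,0],[0,0,0],[0,0,0],[0,0,0],[0,0,0],[0,0,0]], jaw=[-1,-0.5,0,0.3,0.6,0.7,0.8,1,1,1])

```text
clock: 26.75
tcp_pos: [0.5998, 0.1362, 0.3073]
tcp_rot: [[-1.0, -0.0, 0.005], [-0.0, 1.0, 0.001], [-0.005, 0.001, -1.0]]
contact_force: [0.3, -0.0, -0.4]
grip_width: 0.0855
```

Request:
play_rows(travel=[[0,0.03,0],[0,0.05,0],[0,0.05,0],[0,0.05,0],[0,0.05,0],[0,0.03,0],[0,0,0],[0,0,0],[0,0,0]], delta_rot=[[0,0,0],[0,0,0],[0,0,0],[0,0,0],[0,0,0],[0,0,0],[0,0,0],[0,0,0],[0,0,0]], jaw=[1,1,1,1,1,1,1,1,1])

```text
clock: 27.88
tcp_pos: [0.5987, 0.3948, 0.3039]
tcp_rot: [[-1.0, 0.001, -0.0], [0.001, 1.0, -0.0], [0.0, -0.0, -1.0]]
contact_force: [-0.6, 0.2, 0.9]
grip_width: 0.0853
```

```bash
python3 - <<'E'
from h import *
caps(); o=manip.observe(); print(o["tcp_pos"],o["contact_force"],o["dq"].round(3))
E
ls pics
```

```text
top cap [275. 124.] ztop0.141 [ 0.6204 -0.0415] [ 0.62   -0.0413] 137
top cap [314. 123.] ztop0.116 [ 0.6284 -0.1293] [ 0.6287 -0.1289] 124
top cap [233. 125.] ztop0.166 [0.6089 0.0477] [0.6091 0.0476] 151
top cap [188. 126.] ztop0.191 [0.5998 0.1374] [0.5995 0.1368] 146
top cap [223. 255.] ztop0.167 [0.3432 0.0659] [0.3427 0.0663] 161
top cap [321. 268.] ztop0.167 [ 0.317  -0.1283] [ 0.3171 -0.129 ] 148
top cap [177. 274.] ztop0.167 [0.3053 0.157 ] [0.3058 0.1562] 174
saved 11
side cap [274. 105.] ztop0.191 [0.5984 0.1353] [0.5978 0.1343] 68
side cap [292. 131.] ztop0.167 [0.6073 0.046 ] [0.6073 0.0448] 71
side cap [159. 133.] ztop0.167 [0.3027 0.1544] [0.3027 0.1537] 81
side cap [184. 151.] ztop0.168 [0.3402 0.063 ] [0.3401 0.062 ] 81
side cap [312. 159.] ztop0.142 [ 0.6186 -0.0447] [ 0.618  -0.0446] 88
side cap [332. 190.] ztop0.117 [ 0.6257 -0.1312] [ 0.6263 -0.1311] 93
side cap [199. 209.] ztop0.167 [ 0.3139 -0.1315] [ 0.3141 -0.1327] 141
saved 12
[0.59885499 0.39496678 0.3042038 ] [-0.43312236 -0.37139054 -0.17580126] [ 0.002  0.002 -0.004  0.001 -0.001  0.002]
crop.png
s1.png
s2.png
s3.png
side0.png
side_10.png
side_12.png
side_7.png
side_8.png
side_9.png
top0.png
top_11.png
top_6.png
```

View pics/top_11.png

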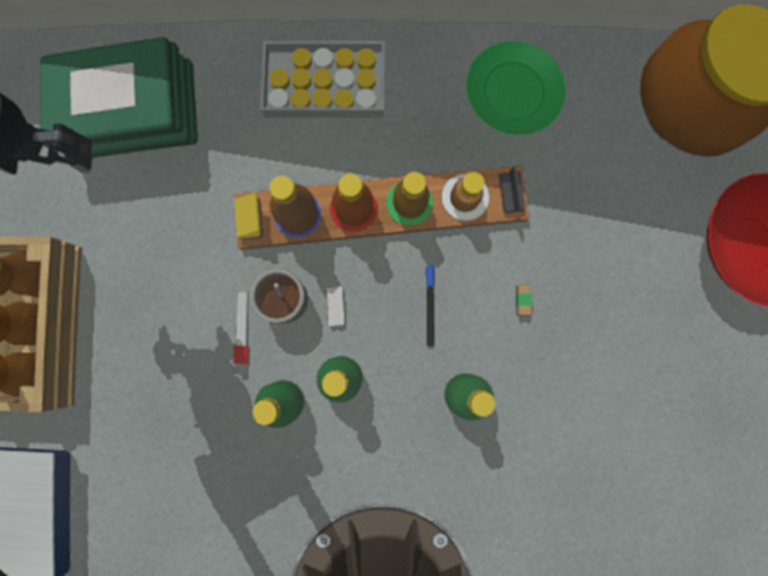

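View pics/side_12.png

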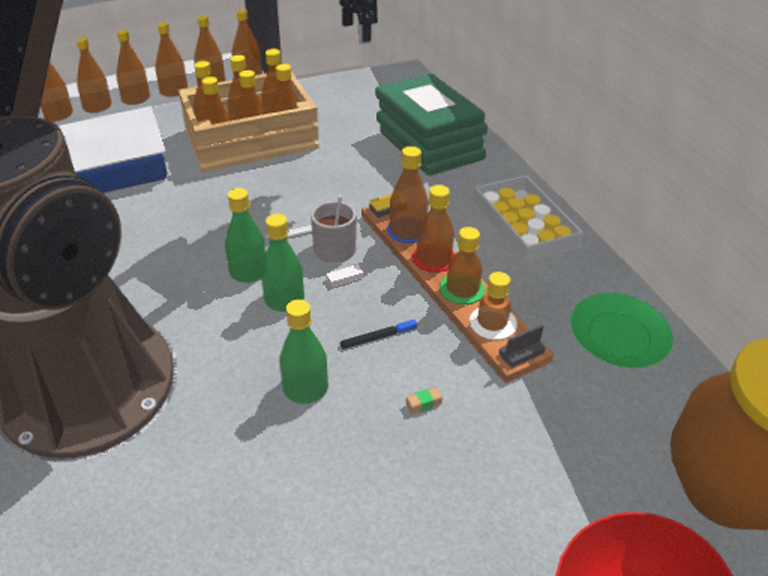

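All four bottles stand upright and centred to within about 2 mm, tallest by the card at (247,215). The pot at (278,297), the green bottles and the clutter haven't moved, and the arm is clear. Handing in.

```bash
python3 - <<'E'
from bench import order
print(order.close_job())
E
```

```text
the job is handed in; nothing more can be done
None
```

The four amber bottles now stand upright in order of height, with the tallest next to the yellow price card. The 165 is on blue, the 140 on red, the 115 on green and the 90 on white. I handed the job in at about 28 s, well inside the 106 s limit.

- **Position:** in the last pictures from both cameras, each cap centre was within about 2 mm of its disc centre. Cap heights were right for bottles standing on the discs.
- **Left alone:** the pot with the ladle, the three green look-alikes and the low clutter were where they started. The gripper was open and well clear.
- **Forces:** setting down read 12–29 N at the wrist, highest on the first bottle. The closed grip read 30–31 mm on the 33 mm caps, but every bottle held and stayed upright.
- **Disagreement:** the two cameras differed from each other by about 3 mm. I used their average for positions, so that sets the accuracy.

No check failed, and no verdict was reported at hand-in.

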